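# Photometer: set the cell changer to its second stop and take the reading

## Robot

A 6-joint arm with a two-finger parallel gripper is mounted at the origin on the work surface. World frame = base frame: x ahead of the robot, y to its left, z up, the work surface at z = 0. Lengths are in mm, angles in rad, forces in N, time in s.
With the tool pointing down it reaches from about 350 to 875 mm from the base axis. Payload 4.2 kg.
Tool frame: the origin (TCP) lies midway between the tips of the shut fingers; the grasp point (between the pads) lies 19 mm behind it (arm.hold_point_z is the z of the grasp point in the tool frame, in mm); z points along the fingers, y is the direction in which the jaws open and shut (so a half turn about z gives the same grasp; the last joint's range is limited). The gripper opens to 85 mm and grips with 20 to 120 N. Pads are 22 mm wide; open, the fingers measure 114 mm over their backs; the gripper's body (76 mm by 85 mm) begins 54 mm behind the grasp point. The pads swing forward as they close: fully open they stand 13 mm farther back than shut.
Start: joints at [-0.952, 0.385, 0.008, 0, -1.194, -0.259], TCP at [220.068, -584.952, 208.612] pointing down, gripper open.
Joint ranges: [-3.14, 3.14], [-1.21, 2.06], [-1.07, 1.41], [-3.16, 2.05], [-2.99, -0.16], [-3.1, 3.1]. Speed limits (rad/s): [2.79, 2.79, 3.14, 3.14, 3.14, 3.14].

## Interface

Orientations are given as a unit quaternion [x, y, z, w].
In Python, from bench import sensors, optics, workorder, arm gives the robot as it stands. The module is installed in compiled form; this text tells all that it offers.
- The arm moves only by the tool servo_tool, never from a script. Its argument "deltas" is one flat list of numbers, 7 for each row, row after row: the turn, a rotation vector about the tool's x, y, z in rad, then the shift along the tool's x, y, z in m, then the finger opening in m, from 0 to 0.0854. A call has 1 to 20 rows; each row shifts and turns the commanded pose from where the row before left it, along the tool's axes as they then stand; what a row does not reach is not made up. A row lasts 1/12 s, in which the tool goes at most 41.7 mm and 7.16 degrees, less where a joint would pass 70% of its speed; a pose out of reach is approached as far as the arm can. A call is refused whole if a number of a shift passes 0.0417 or a number of a turn 0.125, either way. A call with a gripper value outside its range is refused whole. The fingers move at their own pace and stop on an object; the grip force is fixed at half the most. Time passes only in rows, so rows that do not move let the fingers close. It gives the time, the measured TCP pose, the force and the opening at its end, in the units of the state.
- sensors.read_state(): the state, without advancing time (a new reading comes with each control period).
- optics.get_image(name): name is "scene" or "top" or "wrist"; returns a dict with "img" (420x560x3 uint8, red, green, blue), "fov_y" (degrees; the focal length in pixels is half the picture's height over the tangent of half this angle, whatever the lens; pixels are square), "cx", "cy" (the principal point, pixels), "R" (3x3) and "t" (3): a world point X has camera coordinates R X + t. Camera axes: x right, y down, z forward; pixel columns grow to the right and rows downward; lengths in mm; the calibration is good to about 2 mm. The wrist camera is an equidistant fisheye: a pixel r from the principal point sees the ray r / f radians off the axis. A picture is of the moment at which its call begins. There is no depth.
- workorder.job_done(): hands the job in, once; it reports no verdict.
The state is a dict: "clock": time; "joints": joint angles; "joint_vel": joint speeds; "joint_efforts": joint torques, N m; "position": TCP position; "ee_rot": TCP orientation; "contact_force": force on the tool from outside, world axes, zero at the start; "wrist_torque": the same for the moment, N m; "gripper_width": finger opening in mm.
Only numpy, scipy, OpenCV 4.12 (cv2) and the standard library are available. Lean on these libraries where they do the work, as an engineer would, in place of code of your own. Each camera call takes 0.05 s, during which the arm holds its last target. There are 200 camera calls.

## Task

On the photometer, push the lever with the black knob and red cap along its slot, past the first detent (one dot) and on to the second stop (two dots) at the end of the slot, and leave it there; only then press the green key fully down with a fingertip and let it come back up. Just push and press: do not pinch the lever, do not press the orange key, and leave everything else on the bench and on the instrument where it stands.

Things in the scene. Friction and masses are not known exactly. Their poses are not given: they have to be found in the camera images.
- photometer: White bench photometer, fixed, 260 mm deep (own x) by 380 mm wide (own y). Origin: centre of its underside, on the bench; own x points from its front edge to its rear, own z up. The front half (own x -130 to +5 mm) is a flat deck 90 mm above the bench with the lever, the two keys and a loose cuvette stand; the rear housing rises to 120 mm, its blue lid to 129 mm.
- selector (a joint): Travel of the lever along its straight slot, in m, growing towards the photometer's own +y. 0 = home (bar mark), 0.030 = first detent (one yellow dot), 0.060 = second stop (two dots, hard end). Starts near 0. A spring detent pulls it into the nearest of the three; pushing out of one takes up to about 8 N with friction, and it snaps ahead once half way to the next.
- selector_top (a point): Centre of the top of the lever's knob, 42 mm above the deck; moves with it. Upright black block with a red top, 28 mm along the photometer's own x, 14 mm along own y (sliding direction), spanning 4 to 42 mm above the deck. Home: own x -68, own y -115 mm. Push on its own -y face, 60 mm of free deck behind it; loading both opposite faces at once is a pinch.
- read (a joint): Travel of the green round read key, in m: 0 = up, 0.006 = fully down (5 N); springs back when let go.
- read_top (a point): Centre of the top face of the green read key, 28 mm diameter, pressed straight down. It is one of two keys in grey housings on the left part of the deck (photometer's own +y side), 52 mm apart along own y; green and orange may be either way round.
- zero (a joint): Travel of the orange round zero key, same make as the green one; not to be pressed.
- zero_top (a point): Centre of the top face of the orange zero key.
- cuvette_stand: Loose blue block 26 x 40 x 20 mm with two clear cuvettes, 49 mm high in all, standing on the deck between the lever's slot and the keys. Origin: centre of its underside. Leave alone.
- tube_rack: Loose orange rack 70 x 160 mm with capped tubes, 97 mm high, on the bench left of the photometer. Origin: centre of its underside. Leave alone.
- reagent: Loose amber bottle, 60 mm diameter, 120 mm high. Origin: centre of its underside. Leave alone.
- beaker: Loose clear beaker, 70 mm diameter, 90 mm high. Origin: centre of its underside. Leave alone.
- tip_box: Loose blue pipette-tip box with clear lid, 85 x 120 x 63 mm. Origin: centre of its underside. Leave alone.
- scoop: Loose steel spatula with black handle, 140 mm long, lying flat on the rear housing of the photometer. Leave alone.

How it is judged (in metres and radians):
On the way, in this order (a step that is already met when the one before it is completed fails the run):
1. the lever sits at the second stop (value of joint selector above 0.055 m), for 0.2 s.
2. the green key is pressed down with the lever still at the second stop (value of joint read above 0.004 m and value of joint selector above 0.055 m), for 0.05 s.
At the end, for the whole second after the job is handed in: The lever rests at the second stop (travel over 55 of 60 mm) and both keys are up again (less than 2 mm down) (value of joint selector above 0.055 m and value of joint each of read, zero below 0.002 m and velocity of joint selector below 0.01 m/s); the robot touches nothing.
It fails at once if the green key is pressed (over 2.5 mm) before the lever is at the second stop (value of joint read above 0.0025 m and value of joint selector below 0.053 m).
It fails at once if the orange key is pressed (over 2.5 mm) (value of joint zero above 0.0025 m).
It fails at once if the lever is pinched: opposite sides of its knob both loaded by the fingers with over 2 N (contact force between each of selector_c0, selector_c1 and the fingers above 2 N).
It fails at once if a loose thing is lifted, carried or shoved more than 20 mm (distance of any of cuvette_stand, tube_rack, reagent, beaker, tip_box, scoop from where it was at the start of the episode above 0.02 m).
It fails at once if a loose thing is tipped over (angle between any of cuvette_stand, tube_rack, reagent, beaker, tip_box's own z axis and vertical above 0.5 rad).
It also fails if it takes over 40 s, if anything falls off the work surface, if the arm or the gripper's body presses on something with over 40 N, if the wrist force passes 120 N, or if a joint passes its speed limit or range.

## Working session

There is one attempt and no reset: what is moved stays moved. The work goes in short steps, Python scripts to look and compute and a tool call to move; the robot and the scene stay as the last step left them, time stands still between calls to the robot, and variables do not carry over. Pictures are saved under pics/ and viewed, about 8 in all and at most 12, crops included, and the job is handed in when it is done.

Besides the shell and the picture viewer there is one more tool, called after "Call:" by a JSON object that holds its "op" and its "data". servo_tool: Moves the arm, as the interface text tells. Its arguments: {"type":"object","properties":{"deltas":{"type":"array","items":{"type":"number"}}},"required":["deltas"]}

```bash
mkdir -p pics; cat > h.py <<'E'
import numpy as np, cv2
from bench import sensors, optics, workorder, arm
def ray(im,u,v):
    f=im["img"].shape[0]/2/np.tan(np.radians(im["fov_y"])/2)
    d=np.array([(u-im["cx"])/f,(v-im["cy"])/f,1.]); R=np.array(im["R"]);t=np.array(im["t"])
    return -R.T@t, R.T@d
def onz(im,u,v,z):
    c,d=ray(im,u,v); return c+d*(z-c[2])/d[2]
def save(im,n): cv2.imwrite("pics/"+n,cv2.cvtColor(im["img"],cv2.COLOR_RGB2BGR))
E
python3 - <<'E'
from h import *
for n in ("top","scene"):
    im=optics.get_image(n); save(im,n+"0.png"); np.save(n+".npy",im,allow_pickle=True)
    c,_=ray(im,0,0); print(n,c.round(),im["fov_y"],im["cx"],im["cy"])
s=sensors.read_state();print(s)
E
```

```text
top [ 460.   25. 1278.] 50.46854482283203 277.55589315088315 209.64322857837732
scene [1370.  788.  876.] 44.16692279692371 279.0858731720702 207.46145215870544
{'clock': 0.1, 'joints': array([-9.52392681e-01,  3.85503580e-01,  6.77460793e-03, -4.19759188e-04,
       -1.19401516e+00, -2.58585825e-01]), 'joint_vel': array([-0.00116951, -0.00117503,  0.0037264 ,  0.0045801 , -0.00116562,
       -0.00116118]), 'joint_efforts': array([-4.61518011e-04, -3.93318629e+01,  1.88928026e+01,  4.19791728e+00,
       -2.59460743e-03,  8.18993982e-06]), 'position': array([ 219.86910111, -584.44850796,  207.62358743]), 'ee_rot': array([-1.78863705e-01,  9.83873360e-01,  9.64590424e-04, -2.36870901e-04]), 'contact_force': array([ 0.36711423, -0.00819202, -0.30598292]), 'wrist_torque': array([-0.0130123 ,  0.02918419,  0.03303077]), 'gripper_width': 85.58615837745393}
```

View pics/top0.png

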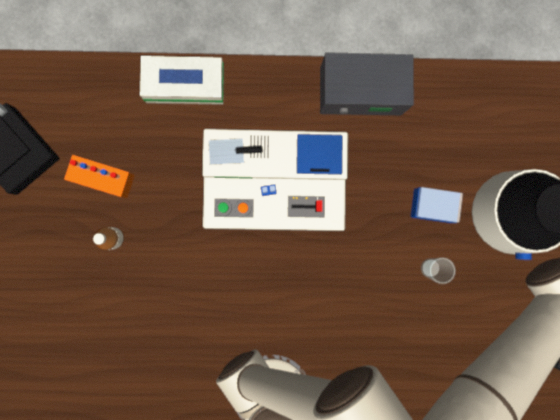

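View pics/scene0.png

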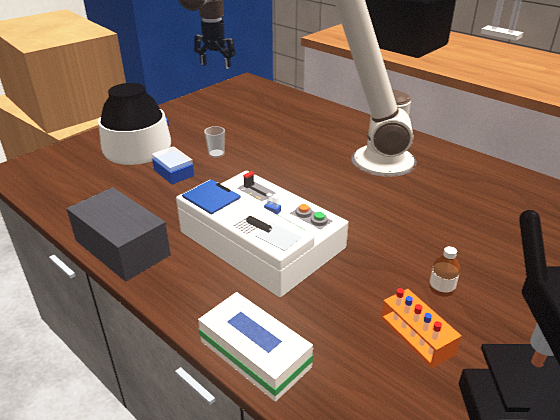

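The top view shows the photometer with the green key at (223,208), the orange key at (243,208), the red lever cap at (319,206) and the cuvette stand at (268,190). The scene view agrees: green is at the far left (+y) end.

```bash
python3 - <<'E'
from h import *
T=np.load("top.npy",allow_pickle=True).item();S=np.load("scene.npy",allow_pickle=True).item()
def cen(im,lo,hi,box):
    hsv=cv2.cvtColor(im["img"],cv2.COLOR_RGB2HSV);x0,x1,y0,y1=box
    m=cv2.inRange(hsv,lo,hi)[y0:y1,x0:x1]
    n,l,st,c=cv2.connectedComponentsWithStats(m);k=1+np.argmax(st[1:,4]);return c[k]+[x0,y0],st[k]
def tri(a,b):
    c1,d1=ray(T,*a);c2,d2=ray(S,*b);d1/=np.linalg.norm(d1);d2/=np.linalg.norm(d2)
    s=np.linalg.lstsq(np.c_[d1,-d2],c2-c1,rcond=None)[0];p,q=c1+s[0]*d1,c2+s[1]*d2
    return (p+q)/2,np.linalg.norm(p-q)
P={}
for n,lo,hi,bt,bs in [("green",(50,100,60),(80,255,255),(205,250,195,220),(290,340,195,235)),
 ("orange",(6,120,120),(18,255,255),(205,260,195,220),(290,340,195,235)),
 ("red",(0,150,80),(4,255,255),(300,335,195,220),(235,265,165,190))]:
    a,sa=cen(T,lo,hi,bt);b,sb=cen(S,lo,hi,bs)
    p,e=tri(a,b);P[n]=p;print(n,a.round(1),sa,b.round(1),sb,p.round(1),e.round(1))
    print("  onz",onz(T,*a,132 if n=="red" else 105).round(1))
d=P["green"]-P["orange"];print("52?",np.linalg.norm(d),"yaw",np.degrees(np.arctan2(-d[0],d[1])))
for n,u in dict(FL=(203,229),FR=(345,230),slot0=(291,206)).items(): print(n,onz(T,*u,90).round(1))
# big top crop
c=cv2.resize(T["img"][120:240,195:355],None,fx=5,fy=5,interpolation=cv2.INTER_CUBIC);cv2.imwrite("pics/c.png",c[:,:,::-1])
E
```

```text
green [222.6 207. ] [13  7 10 11 80] [319.  215.2] [24 17 11  8 60] [520.9 136.3 109.6] 2.5
  onz [520.4 137.7 105. ]
orange [242.5 207.4] [33  7 10 11 89] [325.2 201.7] [  8   0  42  21 460] [502.7 105.2 129.1] 52.7
  onz [519.9  85.4 105. ]
red [318.4 205.9] [15  6  7 11 65] [248.5 174.3] [ 8  6 11  7 46] [ 525.9 -112.9  130.7] 2.8
  onz [ 524.8 -111.7  132. ]
52? 41.0037096963563 yaw -30.310293052165218
FL [462.2 190.   90. ]
FR [ 463.4 -188.4   90. ]
slot0 [526.  -43.2  90. ]
```

View pics/c.png

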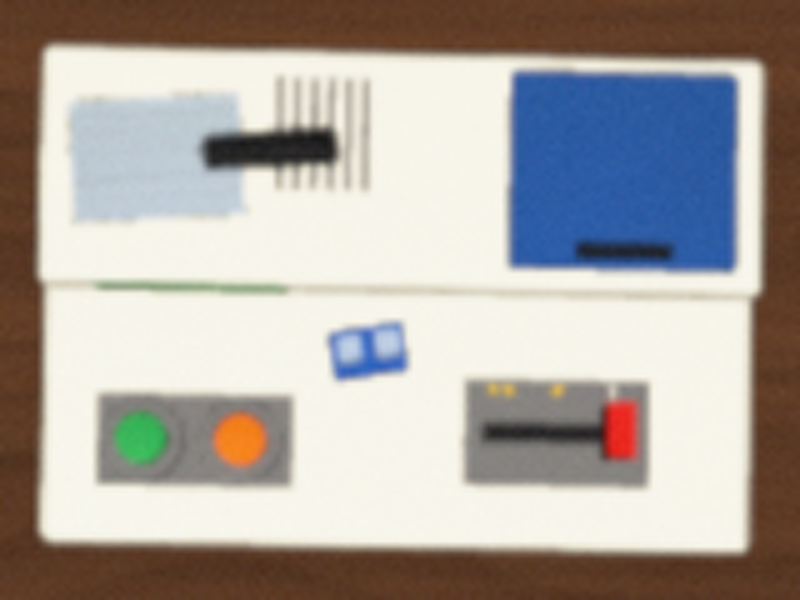

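The top crop shows the lever cap at the bar mark at its right end, and the slot running left to the two dots. The green key is outermost left, with orange next to it. The red cap gives z≈131 against 132 expected and the front edge is 379 mm against 380, so both are consistent. I'll turn the jaws to world y, shut them and travel high to a point behind the lever.

Call:
{"op": "servo_tool", "data": {"deltas": [0,0,0.12,0,0,0,0,0,0,0.12,0,0,0,0,0,0,0.12,0,0,0,0,0,0,0,0,0,0,0,0,0,0,-0.02,0.028,0,0,0,0,0,-0.02,0.028,0,0,0,0,0,-0.02,0.028,0,0,0,0,0,-0.02,0.028,0,0,0,0,0,-0.02,0.028,0,0,0,0,0,-0.02,0.028,0,0,0,0,0,-0.02,0.028,0,0,0,0,0,-0.02,0.028,0,0,0,0,0,-0.02,0.028,0,0,0,0,0,-0.02,0.028,0,0,0,0,0,-0.02,0.028,0,0,0,0,0,-0.02,0.028,0,0,0,0,0,-0.02,0.028,0,0,0,0,0,-0.02,0.028,0,0,0,0,0,0,0,0,0,0,0,0,0,0,0,0]}}

```text
clock: 1.77
position: [500.8, -191.5, 208.1]
ee_rot: [-0.003, 1.0, 0.0, -0.0]
contact_force: [-1.0, -0.0, 0.1]
gripper_width: -0.1
```

```bash
python3 - <<'E'
from h import *
im=optics.get_image("wrist"); save(im,"w1.png"); np.save("w1.npy",im,allow_pickle=True)
s=sensors.read_state();print({k:np.round(s[k],3) for k in("clock","position","ee_rot","contact_force","gripper_width")})
E
```

```text
{'clock': np.float64(1.817), 'position': array([ 500.095, -192.392,  208.205]), 'ee_rot': array([-0.002,  1.   ,  0.   , -0.001]), 'contact_force': array([-0.062, -0.701,  0.136]), 'gripper_width': np.float64(0.122)}
```

View pics/w1.png

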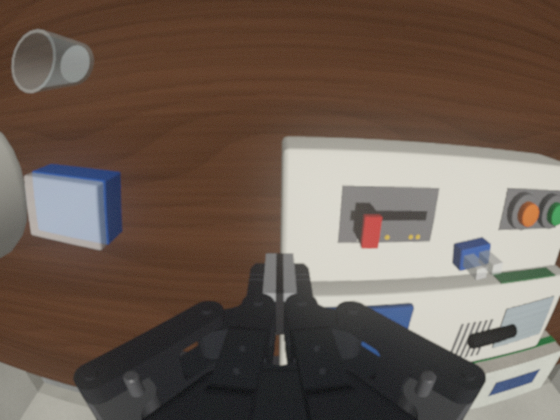

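The wrist view shows the shut fingertips at about (280,258), over the bench to the right of the deck. The red cap is at (371,231), with its slot running right to the dots. I'll check the lever position from here.

```bash
cat >> h.py <<'E'
def fonz(im,u,v,z):
    f=im["img"].shape[0]/2/np.tan(np.radians(im["fov_y"])/2)
    a=np.array([u-im["cx"],v-im["cy"]]);r=np.hypot(*a);th=r/f
    d=np.array([*(a/r*np.sin(th)),np.cos(th)]);R=np.array(im["R"]);c=-R.T@np.array(im["t"]);d=R.T@d
    return c+d*(z-c[2])/d[2]
E
python3 - <<'E'
from h import *
im=np.load("w1.npy",allow_pickle=True).item()
hsv=cv2.cvtColor(im["img"],cv2.COLOR_RGB2HSV);m=cv2.inRange(hsv,(0,150,60),(5,255,255))[195:260,350:400]
ys,xs=np.nonzero(m);print(xs.min()+350,xs.max()+350,ys.min()+195,ys.max()+195)
for n,p in dict(c=(372,231),l=(361.5,240),r=(381,240)).items(): print(n,fonz(im,*p,132).round(1))
print("tips",fonz(im,266,256,208).round(1),fonz(im,294,256,208).round(1))
print("deck right front",fonz(im,284,138,90).round(1),"green",fonz(im,551,212,105).round(1),"orange",fonz(im,529,213,105).round(1))
E
```

```text
363 380 217 246
c [ 522.9 -113.8  132. ]
l [ 531.1 -122.   132. ]
r [ 531.4 -104.6  132. ]
tips [ 504.8 -198.8  208. ] [ 504.7 -182.8  208. ]
deck right front [ 453.2 -187.3   90. ] green [517.1 126.8 105. ] orange [518.   86.7 105. ]
```

Lever confirmed at about (524,-113). Next I move behind it and descend to z≈108.

Call:
{"op": "servo_tool", "data": {"deltas": [0,0,0,-0.012,0.018,0,0,0,0,0,-0.012,0.018,0,0,0,0,0,0,0,0.02,0,0,0,0,0,0,0.02,0,0,0,0,0,0,0.02,0,0,0,0,0,0,0.02,0,0,0,0,0,0,0.02,0,0,0,0,0,0,0,0,0,0,0,0,0,0,0]}}

```text
clock: 2.57
position: [523.1, -158.1, 108.1]
ee_rot: [0.0, 1.0, -0.0, -0.001]
contact_force: [0.5, -0.6, 0.3]
gripper_width: 0.4
```

Call:
{"op": "servo_tool", "data": {"deltas": [0,0,0,0,0.006,0,0,0,0,0,0,0.006,0,0,0,0,0,0,0.006,0,0,0,0,0,0,0.006,0,0,0,0,0,0,0.006,0,0,0,0,0,0,0.006,0,0]}}

```text
clock: 3.07
position: [524.6, -120.4, 109.4]
ee_rot: [-0.0, 1.0, -0.0, 0.001]
contact_force: [0.0, -2.6, 2.2]
gripper_width: -0.2
```

Call:
{"op": "servo_tool", "data": {"deltas": [0,0,0,0,0.005,0,0,0,0,0,0,0.005,0,0,0,0,0,0,0.005,0,0,0,0,0,0,0.005,0,0,0,0,0,0,0.005,0,0,0,0,0,0,0.005,0,0,0,0,0,0,0.005,0,0,0,0,0,0,0,0]}}

```text
schema error: expected a multiple of 7 numbers
```

Call:
{"op": "servo_tool", "data": {"deltas": [0,0,0,0,0.004,0,0,0,0,0,0,0.004,0,0,0,0,0,0,0.004,0,0,0,0,0,0,0,0]}}

```text
schema error: expected a multiple of 7 numbers
```

```bash
python3 - <<'E'
from h import *
im=optics.get_image("wrist"); save(im,"w2.png")
t=optics.get_image("scene");cv2.imwrite("pics/s2.png",cv2.resize(t["img"][140:250,180:350],None,fx=4,fy=4)[:,:,::-1])
s=sensors.read_state();print({k:np.round(s[k],3) for k in("clock","position","contact_force")})
E
```

```text
{'clock': np.float64(3.167), 'position': array([ 524.657, -119.981,  109.387]), 'contact_force': array([-0.806,  1.785,  3.736])}
```

View pics/w2.png

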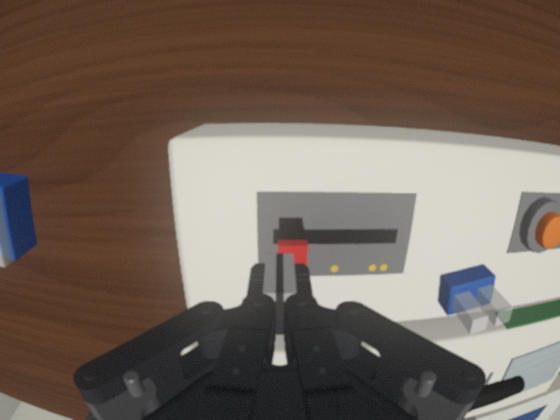

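My two push calls were refused because the rows were malformed, so nothing moved. The picture shows the red cap at (293,250), just right of the fingertips. I'll locate the cap's edges and then push.

```bash
python3 - <<'E'
from h import *
im=optics.get_image("wrist")
hsv=cv2.cvtColor(im["img"],cv2.COLOR_RGB2HSV);m=cv2.inRange(hsv,(0,150,60),(5,255,255))[220:280,260:330]
ys,xs=np.nonzero(m);x0,x1,y0,y1=xs.min()+260,xs.max()+261,ys.min()+220,ys.max()+221;print(x0,x1,y0,y1)
for p in((x0,y0),(x1,y0),(x0,y1),(x1,y1)): print(p,fonz(im,*p,132).round(1))
for p in((258,193),(414,194),(334,268),(372,268),(383,268)): print(p,fonz(im,*p,91).round(1))
s=sensors.read_state();print({k:np.round(s[k],3) for k in("clock","position","contact_force","gripper_width")})
E
```

```text
277 306 240 264
(np.int64(277), np.int64(240)) [ 507.4 -120.9  132. ]
(np.int64(306), np.int64(240)) [ 507.4 -106.8  132. ]
(np.int64(277), np.int64(264)) [ 520.8 -120.9  132. ]
(np.int64(306), np.int64(264)) [ 520.9 -106.3  132. ]
(258, 193) [ 496.5 -132.3   91. ]
(414, 194) [496.6 -35.4  91. ]
(334, 268) [547.8 -83.7  91. ]
(372, 268) [548.6 -57.6  91. ]
(383, 268) [549.  -49.7  91. ]
{'clock': np.float64(3.217), 'position': array([ 524.685, -120.08 ,  109.382]), 'contact_force': array([-1.048,  3.829,  5.623]), 'gripper_width': np.float64(0.22)}
```

```bash
python3 - <<'E'
from h import *
im=cv2.imread("pics/w2.png")[180:330,220:340]; s=cv2.imread("pics/s2.png")
a=cv2.resize(im,None,fx=3.5,fy=3.5,interpolation=cv2.INTER_CUBIC)
t=optics.get_image("scene")["img"][130:200,220:290,::-1];b=cv2.resize(t,(380,380),interpolation=cv2.INTER_CUBIC)
o=np.zeros((530,800,3),np.uint8);o[:a.shape[0],:420]=a[:530];o[:380,420:]=b;cv2.imwrite("pics/m.png",o)
s=sensors.read_state();print({k:np.round(s[k],3) for k in("clock","position","contact_force","wrist_torque")})
E
```

```text
{'clock': np.float64(3.267), 'position': array([ 524.671, -120.138,  109.366]), 'contact_force': array([-0.908,  4.365,  6.422]), 'wrist_torque': array([1.411, 0.399, 0.014])}
```

View pics/m.png

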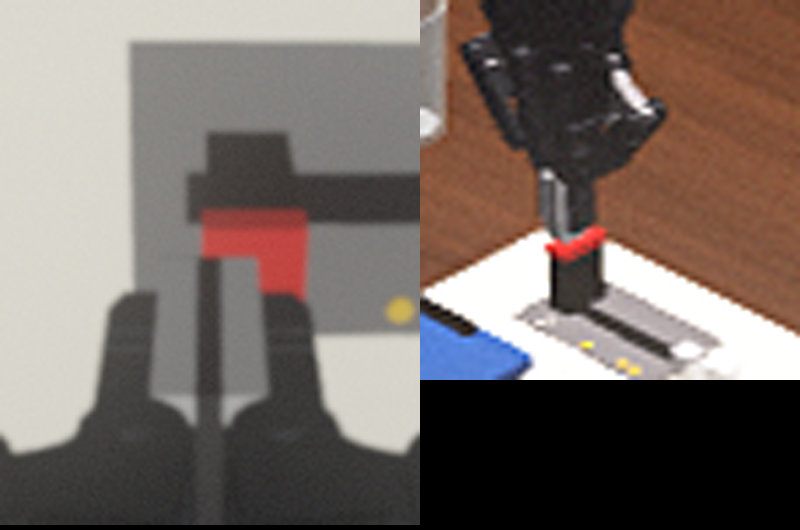

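```bash
python3 - <<'E'
from h import *
t=optics.get_image("scene");f=210/np.tan(np.radians(t["fov_y"])/2)
def pr(P):
    q=np.array(t["R"])@P+np.array(t["t"]);u=q[:2]/q[2]*f+[t["cx"],t["cy"]];return u.round(1),((u-[220,130])*380/70+[420,0]).round()
s=sensors.read_state();p=s["position"]
print("tcp",pr(p));print("tcp+23",pr(p+[0,0,23]))
for dx in(-14,14):
  for dy in (-7,7): print(dx,dy,pr(np.array([524+dx,-113.7+dy,132.])),pr(np.array([524+dx,-113.7+dy,94.])))
w=optics.get_image("wrist");c=-np.array(w["R"]).T@w["t"];print("wristcam",c,np.array(w["R"])[2])
q=np.array(w["R"])@p+w["t"];fw=210/np.tan(np.radians(w["fov_y"])/2);r=np.hypot(q[0],q[1]);th=np.arctan2(r,q[2]);print("tcp px",q[:2]/r*th*fw+[w["cx"],w["cy"]])
print({k:np.round(s[k],3) for k in("clock","position","contact_force","wrist_torque","joint_efforts")})
E
```

```text
tcp (array([247.8, 179.8]), array([571., 270.]))
tcp+23 (array([247.5, 172.8]), array([569., 232.]))
-14 -7 (array([251.1, 170.8]), array([589., 222.])) (array([251.5, 182.3]), array([591., 284.]))
-14 7 (array([254.6, 172.6]), array([608., 231.])) (array([255. , 184.1]), array([610., 294.]))
14 -7 (array([243.9, 174.6]), array([550., 242.])) (array([244.4, 186.2]), array([553., 305.]))
14 7 (array([247.4, 176.4]), array([569., 252.])) (array([247.9, 188. ]), array([572., 315.]))
wristcam [ 439.25404441 -120.24995499  274.01099495] [ 0.32763999  0.00168139 -0.94480115]
tcp px [278.82483634 250.106888  ]
{'clock': np.float64(3.317), 'position': array([ 524.693, -120.165,  109.386]), 'contact_force': array([-0.703,  4.671,  5.479]), 'wrist_torque': array([1.352, 0.385, 0.059]), 'joint_efforts': array([-1.9720e+00, -3.0700e+01,  1.4411e+01,  3.9370e+00,  2.7100e-01,
       -6.0000e-03])}
```

The views disagree. The wrist and scene pictures both look as if the tip stands on the cap, while the state gives z=109 and shows a small upward force. Lifting straight up is safe either way, so I'll do that and measure the tip against the reported TCP.

Call:
{"op": "servo_tool", "data": {"deltas": [0,0,0,0,0,-0.02,0,0,0,0,0,0,-0.02,0,0,0,0,0,0,-0.02,0,0,0,0,0,0,0,0]}}

```text
clock: 3.7
position: [526.7, -121.4, 172.5]
ee_rot: [-0.0, 1.0, -0.0, 0.004]
contact_force: [0.5, -0.7, 0.4]
gripper_width: 0.2
```

```bash
python3 - <<'E'
from h import *
t=optics.get_image("scene");f=210/np.tan(np.radians(t["fov_y"])/2)
s=sensors.read_state();p=s["position"]
def pr(P):
    q=np.array(t["R"])@P+np.array(t["t"]);u=q[:2]/q[2]*f+[t["cx"],t["cy"]];return ((u-[215,125])*8).round()
a=cv2.resize(t["img"][125:200,215:300,::-1],None,fx=8,fy=8,interpolation=cv2.INTER_CUBIC)
for dz,c in((0,(0,255,0)),(23,(255,0,255))): cv2.circle(a,tuple(int(v) for v in pr(p+[0,0,dz])),4,c,2)
for k in (0,30,60): cv2.circle(a,tuple(int(v) for v in pr(np.array([524,-113.7+k,132]))),4,(255,255,0),2)
cv2.imwrite("pics/s3.png",a)
print({k:np.round(s[k],3) for k in("clock","position","contact_force","wrist_torque","gripper_width")})
E
```

```text
{'clock': np.float64(3.75), 'position': array([ 525.458, -121.121,  170.472]), 'contact_force': array([-1.344,  0.021, -0.682]), 'wrist_torque': array([0.024, 0.021, 0.002]), 'gripper_width': np.float64(-0.032)}
```

View pics/s3.png

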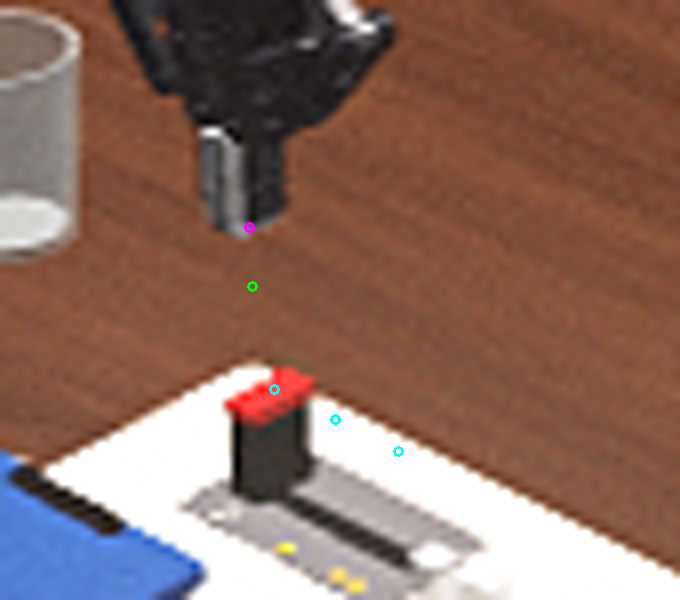

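The picture shows the real fingertip at the magenta mark, about 23 mm above the reported TCP (green), so the tip had only grazed the cap. The lever is still at home. From here I use tip z = reported z + 23: back off, descend to a reported z of about 85, and come up behind the knob.

Call:
{"op": "servo_tool", "data": {"deltas": [0,0,0,0,-0.02,0,0,0,0,0,0,-0.02,0,0,0,0,0,0,0,0,0,0,0,0,0,0,0.02,0,0,0,0,0,0,0.02,0,0,0,0,0,0,0.02,0,0,0,0,0,0,0.012,0,0,0,0,0,0,0.012,0,0,0,0,0,0,0,0]}}

```text
clock: 4.5
position: [521.3, -160.5, 80.9]
ee_rot: [0.001, 1.0, 0.001, -0.004]
contact_force: [-1.1, 0.5, -0.5]
gripper_width: 0.1
```

Call:
{"op": "servo_tool", "data": {"deltas": [0,0,0,0,0.006,0,0,0,0,0,0,0.006,0,0,0,0,0,0,0.006,0,0,0,0,0,0,0.006,0,0,0,0,0,0,0.006,0,0,0,0,0,0,0.006,0,0,0,0,0,0,0,0,0]}}

```text
clock: 5.08
position: [524.7, -124.7, 85.4]
ee_rot: [-0.001, 1.0, -0.0, 0.001]
contact_force: [1.1, -4.2, 0.5]
gripper_width: 0.2
```

Contact now reads −4.2 N in y, as it should. I'll push along the slot.

Call:
{"op": "servo_tool", "data": {"deltas": [0,0,0,0,0.005,0,0,0,0,0,0,0.005,0,0,0,0,0,0,0.005,0,0,0,0,0,0,0.005,0,0,0,0,0,0,0.005,0,0,0,0,0,0,0.005,0,0,0,0,0,0,0.005,0,0,0,0,0,0,0.005,0,0,0,0,0,0,0.005,0,0,0,0,0,0,0.005,0,0,0,0,0,0,0,0,0]}}

```text
clock: 6.0
position: [524.1, -75.1, 84.5]
ee_rot: [-0.001, 1.0, -0.001, -0.0]
contact_force: [0.7, -4.0, 0.8]
gripper_width: 0.0
```

Call:
{"op": "servo_tool", "data": {"deltas": [0,0,0,0,0.003,0,0,0,0,0,0,0.003,0,0,0,0,0,0,0,0,0]}}

```text
clock: 6.25
position: [523.9, -74.6, 84.7]
ee_rot: [-0.001, 1.0, -0.004, -0.001]
contact_force: [4.8, -27.7, -3.6]
gripper_width: 0.1
```

```bash
cat > chk.py <<'E'
from h import *
w=optics.get_image("wrist");t=optics.get_image("top")
for im,fn in((w,fonz),(t,onz)):
    hsv=cv2.cvtColor(im["img"],cv2.COLOR_RGB2HSV);m=cv2.inRange(hsv,(0,150,60),(5,255,255))
    n,l,st,c=cv2.connectedComponentsWithStats(m)
    for k in range(1,n):
        P=fn(im,*c[k],132)
        if st[k,4]>15 and 490<P[0]<560 and -140<P[1]<-20: print("red",c[k].round(1),st[k],P.round(1))
save(w,"w4.png");save(t,"t4.png")
s=sensors.read_state();print({k:np.round(s[k],2) for k in("clock","position","contact_force","gripper_width")})
E
python3 chk.py
```

```text
red [325.7 285. ] [ 308  266   35   43 1217] [516.7 -54.  132. ]
{'clock': np.float64(6.35), 'position': array([523.92, -74.6 ,  84.66]), 'contact_force': array([  4.5 , -27.33,  -3.73]), 'gripper_width': np.float64(0.01)}
```

The hard end is reached at 27 N, with the cap at y≈−54 (about 60 mm of travel). Next I back off, rise clear of the cuvettes and go over the green key.

Call:
{"op": "servo_tool", "data": {"deltas": [0,0,0,0,-0.008,0,0,0,0,0,0,-0.008,0,0,0,0,0,0,-0.009,0,0,0,0,0,0,0,0,0,0,0,0,0,0,-0.03,0,0,0,0,0,0,-0.03,0,0,0,0,0,0,-0.03,0,0,0,0,0,0,0,0]}}

```text
clock: 7.02
position: [528.4, -93.6, 181.4]
ee_rot: [-0.001, 1.0, -0.0, 0.007]
contact_force: [0.5, -1.2, 1.1]
gripper_width: 0.1
```

```bash
python3 chk.py
```

```text
red [333.1 209.9] [324 193  21  37 555] [522.8 -55.3 132. ]
{'clock': np.float64(7.12), 'position': array([524.97, -93.19, 176.04]), 'contact_force': array([ 0.4 ,  0.59, -0.46]), 'gripper_width': np.float64(-0.32)}
```

Call:
{"op": "servo_tool", "data": {"deltas": [0,0,0,0,0.021,0,0,0,0,0,0,0.021,0,0,0,0,0,0,0.021,0,0,0,0,0,0,0.021,0,0,0,0,0,0,0.021,0,0,0,0,0,0,0.021,0,0,0,0,0,0,0.021,0,0,0,0,0,0,0.021,0,0,0,0,0,0,0.021,0,0,0,0,0,0,0.021,0,0,0,0,0,0,0.021,0,0,0,0,0,0,0,0,0,0,0,0,0,0,0,0]}}

```text
clock: 8.2
position: [523.2, 137.8, 173.1]
ee_rot: [-0.001, 1.0, -0.001, -0.001]
contact_force: [0.0, -0.3, -0.1]
gripper_width: -0.1
```

```bash
python3 chk.py; python3 - <<'E'
from h import *
w=optics.get_image("wrist")
hsv=cv2.cvtColor(w["img"],cv2.COLOR_RGB2HSV)
for n,lo,hi in(("green",(50,100,60),(75,255,255)),("orange",(7,150,120),(18,255,255))):
    m=cv2.inRange(hsv,lo,hi);k,l,st,c=cv2.connectedComponentsWithStats(m)
    for i in range(1,k):
        if st[i,4]>150: print(n,c[i].round(1),st[i],[fonz(w,*c[i],z).round(1) for z in(100,105,110)])
E
```

```text
red [ 48.6 218. ] [ 41 205  17  30 266] [522.7 -52.9 132. ]
red [295.7 205.1] [293 200   7  11  68] [526.1 -52.8 132. ]
{'clock': np.float64(8.3), 'position': array([523.46, 136.56, 173.61]), 'contact_force': array([ 0.92, -0.01, -0.1 ]), 'gripper_width': np.float64(0.0)}
green [278.2 204.6] [262 189  33  32 858] [array([521.7, 135.9, 100. ]), array([520. , 135.9, 105. ]), array([518.2, 135.9, 110. ])]
orange [214.2 203.4] [198 189  29  30 468] [array([520.8,  85.6, 100. ]), array([519.1,  86.6, 105. ]), array([517.3,  87.7, 110. ])]
orange [531.7 241.1] [ 498  201   62   75 2363] [array([562. , 399.3, 100. ]), array([559.5, 393.8, 105. ]), array([556.9, 388.3, 110. ])]
```

View pics/w4.png

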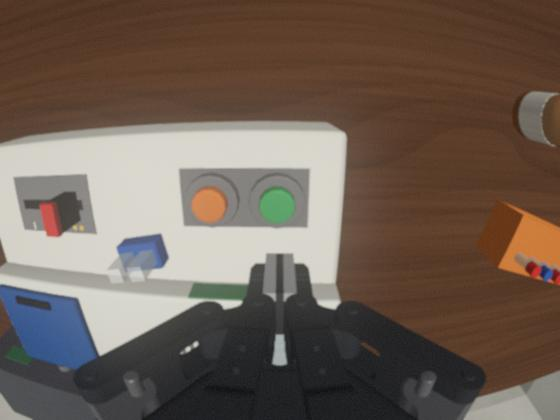

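The lever cap now stands at the two dots, (50,218) in the picture, with y≈−53 in both the wrist and top views. Green is at (278,205), world (520,136), and agrees with the first measurement. I'll descend over it.

Call:
{"op": "servo_tool", "data": {"deltas": [0,0,0,0.003,0,0.02,0,0,0,0,0,0,0.02,0,0,0,0,0,0,0.02,0,0,0,0,0,0,0.015,0,0,0,0,0,0,0.005,0,0,0,0,0,0,0,0]}}

```text
clock: 8.85
position: [520.3, 135.7, 93.3]
ee_rot: [0.001, 1.0, -0.001, -0.002]
contact_force: [-0.6, -0.5, 0.1]
gripper_width: -0.2
```

Call:
{"op": "servo_tool", "data": {"deltas": [0,0,0,0,0,0.003,0,0,0,0,0,0,0.003,0,0,0,0,0,0,0,0]}}

```text
clock: 9.1
position: [522.0, 137.1, 89.3]
ee_rot: [0.0, 1.0, 0.0, 0.001]
contact_force: [-0.6, -0.9, 0.2]
gripper_width: -0.1
```

Call:
{"op": "servo_tool", "data": {"deltas": [0,0,0,0,0,0.003,0,0,0,0,0,0,0,0]}}

```text
clock: 9.27
position: [522.0, 137.2, 86.3]
ee_rot: [-0.0, 1.0, 0.0, 0.001]
contact_force: [0.5, -0.5, 3.7]
gripper_width: -0.1
```

Call:
{"op": "servo_tool", "data": {"deltas": [0,0,0,0,0,0.002,0,0,0,0,0,0,0.002,0,0,0,0,0,0,0,0]}}

```text
clock: 9.52
position: [522.1, 137.2, 83.3]
ee_rot: [-0.0, 1.0, 0.0, 0.001]
contact_force: [-1.0, -1.1, 10.7]
gripper_width: 0.2
```

Call:
{"op": "servo_tool", "data": {"deltas": [0,0,0,0,0,0.002,0,0,0,0,0,0,0,0]}}

```text
clock: 9.68
position: [522.1, 137.2, 83.1]
ee_rot: [-0.001, 1.0, -0.0, 0.001]
contact_force: [-5.4, -0.9, 19.6]
gripper_width: 0.3
```

Call:
{"op": "servo_tool", "data": {"deltas": [0,0,0,0,0,0.001,0,0,0,0,0,0,0,0,0,0,0,0,0,0,0]}}

```text
clock: 9.93
position: [522.2, 137.2, 83.0]
ee_rot: [-0.001, 1.0, 0.0, 0.002]
contact_force: [-6.6, -1.2, 24.8]
gripper_width: 0.0
```

There is a hard stop at a reported z of 83.0. I'll back off in steps to see where the key loses contact, which gives its travel.

Call:
{"op": "servo_tool", "data": {"deltas": [0,0,0,0,0,-0.003,0,0,0,0,0,0,0,0,0,0,0,0,0,0,0]}}

```text
clock: 10.18
position: [522.1, 137.2, 83.3]
ee_rot: [-0.0, 1.0, 0.0, 0.001]
contact_force: [-1.0, -1.4, 9.2]
gripper_width: 0.2
```

Call:
{"op": "servo_tool", "data": {"deltas": [0,0,0,0,0,-0.003,0,0,0,0,0,0,0,0,0,0,0,0,0,0,0]}}

```text
clock: 10.43
position: [522.0, 137.2, 85.2]
ee_rot: [-0.0, 1.0, 0.0, 0.001]
contact_force: [1.2, -1.8, 3.7]
gripper_width: -0.3
```

Call:
{"op": "servo_tool", "data": {"deltas": [0,0,0,0,0,-0.001,0,0,0,0,0,0,0,0,0,0,0,0,0,0,0]}}

```text
clock: 10.68
position: [521.8, 137.2, 85.7]
ee_rot: [0.0, 1.0, 0.0, 0.001]
contact_force: [1.6, -0.2, 3.8]
gripper_width: -0.1
```

Call:
{"op": "servo_tool", "data": {"deltas": [0,0,0,0,0,-0.001,0,0,0,0,0,0,0,0,0,0,0,0,0,0,0]}}

```text
clock: 10.93
position: [521.4, 137.2, 86.6]
ee_rot: [0.0, 1.0, 0.0, 0.0]
contact_force: [2.1, 0.3, 3.0]
gripper_width: 0.3
```

Call:
{"op": "servo_tool", "data": {"deltas": [0,0,0,0,0,-0.001,0,0,0,0,0,0,0,0,0,0,0,0,0,0,0]}}

```text
clock: 11.18
position: [521.1, 137.1, 87.5]
ee_rot: [0.0, 1.0, 0.0, -0.0]
contact_force: [2.6, 0.9, 2.5]
gripper_width: -0.0
```

The force is still 2.5 N at 87.5, with no contact at 89.3. So the stroke from there to the stop at 83.1 is between 4.4 and 6.2 mm, which fits the full 6 mm. I'll retreat and check.

Call:
{"op": "servo_tool", "data": {"deltas": [0,0,0,0,0,-0.005,0,0,0,0,0,0,-0.02,0,0,0,0,0,0,-0.03,0,0,0,0,0,0,-0.03,0,0,0,0,0,0,-0.02,0,0,0,0,-0.03,0,-0.01,0,0,0,0,0,0,0,0,0,0,0,0,0,0,0,0,0,0,0,0,0,0]}}

```text
clock: 11.93
position: [549.5, 136.4, 201.1]
ee_rot: [0.0, 1.0, -0.001, -0.002]
contact_force: [-0.2, 0.1, 0.0]
gripper_width: 0.0
```

```bash
python3 chk.py; python3 -c "
import cv2;a=cv2.imread('pics/t4.png')[120:240,195:355];cv2.imwrite('pics/f.png',cv2.resize(a,None,fx=5,fy=5,interpolation=2))"
```

```text
red [ 62.1 178.3] [ 55 166  15  30 255] [522.  -53.3 132. ]
red [295.7 205.2] [293 200   7  11  67] [525.9 -52.8 132. ]
{'clock': np.float64(12.03), 'position': array([549.69, 136.48, 201.3 ]), 'contact_force': array([-0.15,  0.  ,  0.95]), 'gripper_width': np.float64(-0.28)}
```

View pics/w4.png

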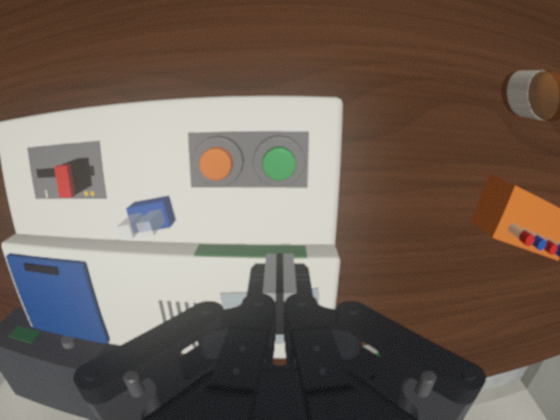

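The lever stands by the two dots at (64,180), both keys look up at (215,163) and (279,163), and the arm touches nothing.

```bash
python3 -c "
from bench import workorder;print(workorder.job_done())"
```

```text
the job is handed in; nothing more can be done
None
```

I pushed the lever to the second stop, pressed the green key down and let it come back up, then handed the job in. I got no verdict back.

- **Lever:** It met a hard end at about 27 N. After I backed off, its cap stayed at y ≈ −53 mm in both the top and wrist views. Home was about −113 mm, so it travelled about 60 mm.
- **Green key:** It came to a hard stop, and I pressed to about 25 N there. I did not measure the stroke directly. The forces put it between 4.4 and 6.2 mm, which fits the full 6 mm.
- **Final check:** After I lifted off, both keys looked up in the last picture and the contact force was near zero. I saw no sign that the loose things had moved, but I did not measure them.
- **What disagreed:** The real fingertip sits about 23 mm above the reported TCP. On the first approach the tip therefore slid onto the lever's cap, at up to about 6 N upward, instead of behind it. I lifted off, saw the lever still at home, corrected for the offset and tried again. Two malformed move calls were also refused, with no motion.

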